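# Stand a circuit board up for a scale photograph

### The arm

A 6-joint arm with a two-finger parallel gripper is mounted at the origin on the work surface. World frame = base frame: x ahead of the robot, y to its left, z up, the work surface at z = 0. Lengths are in mm, angles in degrees, forces in N, time in s.
With the tool pointing down it reaches from about 300 to 850 mm from the base axis. Payload 4.2 kg.
Tool frame: the origin (TCP) lies midway between the tips of the shut fingers; the grasp point (between the pads) lies env.hold_point_z behind it (env.hold_point_z is the distance from the TCP to the grasp point, in mm); z points along the fingers, y is the line along which they close (so a half turn about z gives the same grasp; the last joint's range is limited). The gripper opens to 91 mm and grips with 3 to 60 N. Pads are 32 mm wide; open, the fingers measure 118 mm over their backs; the gripper's body (76 mm by 178 mm) begins 60 mm behind the grasp point.
Start: joints at [-75.057, 18.312, 89.639, -0, 72.044, -1.146], TCP at [159.349, -552.495, 213.976] pointing down, gripper open.
Joint ranges: [-177.97, 177.97], [-48.28, 115.42], [12.27, 149.76], [-77.06, 257.06], [2.81, 150.46], [-146.56, 146.56]. Speed limits (degrees/s): [147.25, 147.25, 180, 180, 180, 180].

### API

Orientations are given as [roll, pitch, yaw] about the fixed x, y, z axes, in that order (R = Rz(yaw) Ry(pitch) Rx(roll)).
In Python, from workcell import env, viewer, spotter gives the robot as it stands.
- The arm moves only by the tool apply_moves, never from a script. Its arguments are lists of equal length, an entry for each row: "delta_pos": the shift along the world's x, y, z normalised to -1 to 1, where 1 is 120 mm, a list of three; "rot": the turn, a rotation vector about the world's x, y, z normalised to -1 to 1, where 1 is 1.5 rad, a list of three; "hand": the opening, from 0 (shut) to 1 (fully open). A call has 1 to 10 rows; each row is the pose to reach, as a shift and turn from the pose commanded when the call began; what a row does not reach only later rows make up. A row lasts 1/12 s, in which the tool goes at most 41.7 mm and 7.16 degrees, less where a joint would pass 70% of its speed; a pose out of reach is approached as far as the arm can. A call with a number of a shift or a turn outside -1 to 1 is refused whole. A call with a gripper value outside its range is refused whole. The fingers move at their own pace and stop on an object; "newtons" is the grip in N (left out, the last holds). Time passes only in rows, so rows that repeat a pose let the fingers close. It gives the time, the measured TCP pose, the force, the opening and the grip force at its end, in the units of the state.
- env.state(): the state, without advancing time (a new reading comes with each control period).
- viewer.grab_frame(name): name is "scene" or "top" or "wrist"; returns a dict with "pixels" (420x560x3 uint8, red, green, blue), "camera_matrix" (3x3 intrinsics, pixels), "R" (3x3) and "t" (3): a world point X has camera coordinates R X + t; the wrist camera has in their place "mount" (4x4, takes a point from camera to tool coordinates, whose origin is the TCP and whose axes are the flange's). Camera axes: x right, y down, z forward; pixel columns grow to the right and rows downward; lengths in mm; the calibration is good to about 2 mm. A picture is of the moment at which its call begins: read the wrist's pose just before it. There is no depth.
- env.job_done(): hands the job in; it is judged then, once.
Trained networks look in a picture, given as the dict that the camera call returned (one of the last four; its "shot" number tells which), for a name from the list of things; names that differ only in an ending like _2 or _b are one class to them, and where a whole thing is asked for, a point or a joint stands for the part that bears it (a point fixed in the world has none). Each returns a list of dicts, best first, with "score" (0 to 1); they miss things now and then, are a little off and sometimes report something else, mostly with a low value. They report only what shows in the picture. A call takes as long as a camera call. They do not tell look-alikes from the thing itself.
- spotter.trace(picture, query): "mask" (420x560 bool, what is visible of it) and "box" ([centre column, centre row, width, height] in pixels, round what is visible of it).
- spotter.landmark_of(picture, query): "position" ([column, row] in pixels: a listed point, or the origin of a listed thing).
The state is a dict: "time_s": time; "qpos": joint angles; "qvel": joint speeds; "effort": joint torques, N m; "ee_pos": TCP position; "ee_rot": TCP orientation; "force": force on the tool from outside, world axes, zero at the start; "torque": the same for the moment, N m; "gripper_width": finger opening in mm; "gripper_force": force on a finger pad.
Only numpy, scipy, OpenCV 4.12 (cv2) and the standard library are available. Lean on these libraries where they do the work, as an engineer would, in place of code of your own. Each camera call takes 0.05 s, during which the arm holds its last target. There are 200 camera calls.

### The job

Get the circuit board in its tipping frame ready for a photograph: first lay the straightedge flush along the far edge of the stand's base plate, about centred on it, and let go of it, then flip the stand's kickstand over centre until it is fully down, while the frame still leans on its rests. Then take the frame by its handle, bring it upright and finish while still holding it there, because it tips back onto its rests if let go. Leave everything else on the bench where it is.

Things in the scene. Friction and masses are not known exactly. Their poses are not given: they have to be found in the camera images.
- stand: Fixed stand with a dark steel base plate, 10 mm thick. Origin on the table under the frame's hinge line; x to the far edge, y along the hinge, z up. The plate reaches from x = -75 to 95, y = -100 to 155 mm. Hinge line at x = 0, 22 mm above the table; lugs at y = +-60, 31 mm tall. At the start the frame leans on two 67 mm tall rests at x = -60, y = +-84 mm.
- stand_edge (a point): Middle of the far (+x) upper edge of the base plate, 10 mm above the table; same axes as the stand. The far face of the plate is the vertical plane x = 0 of this point.
- straightedge: Loose aluminium straightedge, about 0.2 kg: bar 24 mm wide (x), 160 long (y), 12 high, with an upright black grip rib on top, 12 mm wide (x), 70 long (y), from 12 to 46 mm height, so fingers can hold it above the 10 mm base plate. Origin at the centre of the underside, z up; both long faces alike. Laid flush, its origin is 12 mm beyond the plate's far face.
- frame (a joint): Hinge of the board frame (180 mm wide, 12 thick, 0.8 kg) about the stand's y, rad: 0 upright, -0.45 leaning to the stand's -x on the rests (start), positive leaning away. Free-turning; its weight tips it to -x even when upright. With the kickstand down its foot meets the plate at about +0.015 and lightly resists more. Frame plane 20 mm to -x of the hinge when upright, top bar to 136 mm above it.
- handle (a point): Middle of the frame's handle, a round steel bow on top of the frame: bar 12 mm in diameter, 90 mm long along the stand's y (at the stand's y = 0), 33 mm free below it. When upright it is 175 mm above the hinge line and 20 mm to its -x. Moves with the frame: about 171 mm above the table at the start, 197 mm upright.
- kick (a joint): Kickstand angle to the frame, rad: -0.15 folded up (start), leaning a little more to -x than the frame; 0 in the plane of the frame; 2.25 fully down (stop). It swings freely about the stand's y over the top, away from the robot (+x) and down. Weighted foot (0.14 kg in all): short of vertical (about 0.45 with the frame on its rests) it falls back, past it it falls to 2.25 by itself. Needs under 1 N.
- kick_tip (a point): Free end of the kickstand, in its rubber foot: a round bar 12 mm in diameter along y, from 16 mm on the frame's side to 20 mm outside of this point (stand's y = 138). The leg, 8 x 10 mm steel, runs 110 mm from the pivot to here at the stand's y = 132, 37 mm outside the frame's side bar; folded, it leans to -x with the frame, free in front and behind.
- kick_pivot (a point): Pivot of the kickstand, on a pin from the frame's +y side bar, at the stand's y = 132 mm; 64 mm from the hinge level and 20 mm to -x of it when the frame is upright; moves with the frame.
- screwdriver: Bystander: screwdriver 160 mm long lying on the bench. Leave it alone.
- jar: Bystander: white plastic jar, 48 mm diameter, 46 mm high. Leave it alone.
- reel: Bystander: flat black reel lying down, 80 mm diameter, 12 mm high. Leave it alone.
- spare_board: Bystander: green circuit board 110 x 75 mm lying flat. Leave it alone.
- brush: Bystander: small brush 150 mm long lying down. Leave it alone.
Not all that is in view belongs to the job. What is shaped like the straightedge but red is not meant.

How it is judged (in metres and radians):
On the way, in this order (a step that is already met when the one before it is completed fails the run):
1. the straightedge lies flush along the far edge of the base plate, let go (x of straightedge in the frame of stand_edge between 0.01 and 0.0155 m and y of straightedge in the frame of stand_edge between -0.03 and 0.03 m and angle between the y axis of straightedge and the y axis of stand_edge, either way round below 0.04 rad and height (world z) of straightedge below 0.004 m and angle between straightedge's own z axis and vertical below 0.05 rad and contact force between the fingers and straightedge below 0.1 N and linear speed of straightedge below 0.01 m/s), for 0.2 s.
2. the kickstand is fully down while the frame still leans on its rests (value of joint kick above 2.1 rad and value of joint frame below -0.35 rad), for 0.2 s.
At the end, for the whole second after the job is handed in: The gripper holds the frame upright (within 0.07 rad, still, over 0.3 N on it); the kickstand is past 2.1 rad; the straightedge lies untouched on the table, under 3.5 mm from the far face of the base plate, parallel within 0.04 rad and centred within 30 mm (x of straightedge in the frame of stand_edge between 0.01 and 0.0155 m and y of straightedge in the frame of stand_edge between -0.03 and 0.03 m and angle between the y axis of straightedge and the y axis of stand_edge, either way round below 0.04 rad and height (world z) of straightedge below 0.004 m and angle between straightedge's own z axis and vertical below 0.05 rad and value of joint kick above 2.1 rad and value of joint frame between -0.07 and 0.07 rad and velocity of joint frame between -0.05 and 0.05 rad/s and contact force between the fingers and frame above 0.3 N and contact force between straightedge and frame below 0.1 N and contact force between the fingers and straightedge below 0.1 N); the arm keeps its last pose, push and grip.
It fails at once if a bystander is moved more than 40 mm (distance of any of screwdriver, jar, reel, spare_board, brush from where it was at the start of the episode above 0.04 m).
It also fails if it takes over 61 s, if anything falls off the work surface, if the arm or the gripper's body presses on something with over 40 N, if the wrist force passes 120 N, or if a joint passes its speed limit or range.

## Working session

There is one attempt and no reset: what is moved stays moved. The work goes in short steps, Python scripts to look and compute and a tool call to move; the robot and the scene stay as the last step left them, time stands still between calls to the robot, and variables do not carry over. Pictures are saved under pics/ and viewed, at most 10 in all, crops included, and the job is handed in when it is done.

Besides the shell and the picture viewer there is one more tool, called after "Call:" by a JSON object that holds its "name" and its "arguments", one argument or row to a line. apply_moves: Moves the arm, as the interface text tells. Its arguments: {"type":"object","properties":{"delta_pos":{"type":"array"},"rot":{"type":"array"},"hand":{"type":"array"},"newtons":{"type":"number"}},"required":["delta_pos","rot","hand"]}

```bash
ls; mkdir -p pics
cat > h.py <<'E'
import numpy as np, cv2
from workcell import env, viewer, spotter
def save(f,name): cv2.imwrite('pics/'+name, f["pixels"][:,:,::-1])
def ray(f,uv):
    K=np.array(f["camera_matrix"]);R=np.array(f["R"]);t=np.array(f["t"]).ravel()
    return -R.T@t, R.T@np.linalg.solve(K,[uv[0],uv[1],1.])
def atz(f,uv,z):
    c,d=ray(f,uv); return c+d*(z-c[2])/d[2]
def tri(a,b):
    (c1,d1),(c2,d2)=a,b; d1=d1/np.linalg.norm(d1);d2=d2/np.linalg.norm(d2)
    s=np.linalg.lstsq(np.c_[d1,-d2],c2-c1,rcond=None)[0]
    p,q=c1+s[0]*d1,c2+s[1]*d2; return (p+q)/2,np.linalg.norm(p-q)
E
python3 - <<'E'
from h import *
np.set_printoptions(precision=1,suppress=True)
print(env.state(),env.hold_point_z)
S=viewer.grab_frame("scene");T=viewer.grab_frame("top")
save(S,"s0.png");save(T,"t0.png")
for q in ["stand","stand_edge","straightedge","handle","kick_tip","kick_pivot","screwdriver","jar","reel","spare_board","brush"]:
    r=[]
    for n,f in(("S",S),("T",T)):
        L=spotter.landmark_of(f,q)[:3]; r.append(L)
        print(q,n,[(np.round(l["position"],1),round(l["score"],2),atz(f,l["position"],10 if q=="stand_edge" else 0)) for l in L])
    if r[0] and r[1]: print("   tri",tri(ray(S,r[0][0]["position"]),ray(T,r[1][0]["position"])))
E
```

```text
pics
{'time_s': 0.0, 'qpos': array([-75.1,  18.4,  89.7,   0. ,  72. ,  -1.1]), 'qvel': array([-0.1,  0.1,  0. ,  0.1, -0. ,  0. ]), 'effort': array([  0. , -41.2, -23.2,   0.1,   0. ,  -0. ]), 'ee_pos': array([ 159.2, -552. ,  213.1]), 'ee_rot': array([-179.9,   -0. ,   16.1]), 'force': array([-0.3, -0.6,  0.1]), 'torque': array([-0. , -0. ,  0.1]), 'gripper_force': 0.0, 'gripper_width': 91.14798847559338} 18.8
stand S [(array([291.4, 253.8]), 0.77, array([547.6,  29.2,   0. ]))]
stand T [(array([246.4, 213.9]), 0.93, array([543.9,  32.7,   0. ]))]
   tri (array([545.6,  30.6,  -1.4]), np.float64(4.926827738029111))
stand_edge S [(array([277.8, 272. ]), 0.86, array([645. ,  50.1,  10. ]))]
stand_edge T [(array([239. , 181.4]), 0.55, array([641.3,  48.3,  10. ]))]
   tri (array([642.7,  48.3,   6. ]), np.float64(0.40052102508970955))
straightedge S [(array([298.4, 208.5]), 0.83, array([354.5, -96.7,   0. ])), (array([186.4, 182.6]), 0.79, array([ 546.6, -546.9,    0. ])), (array([207.5, 219.6]), 0.72, array([ 632.1, -320.5,    0. ]))]
straightedge T [(array([439.2, 201.8]), 0.72, arr
[... 1308 characters left out ...]
. ]))]
reel T [(array([116.4, 249.9]), 0.86, array([464.3, 411.7,   0. ]))]
   tri (array([462.2, 416.9,  -1. ]), np.float64(10.424422002064416))
spare_board S [(array([380.1, 347.1]), 0.72, array([644.6, 454.5,   0. ])), (array([400.1, 263.9]), 0.71, array([331.2, 343.6,   0. ]))]
spare_board T [(array([ 97.5, 189.6]), 0.84, array([648.7, 467.8,   0. ])), (array([372.4, 230. ]), 0.47, array([ 470.1, -329.6,    0. ]))]
   tri (array([647.6, 459.8,  10.4]), np.float64(9.357141993862555))
brush S [(array([401.3, 263.3]), 0.91, array([326.1, 345.4,   0. ]))]
brush T [(array([144.5, 298.8]), 0.81, array([319.6, 332.7,   0. ]))]
   tri (array([318.6, 339.4, -12.1]), np.float64(7.851286991486867))
```

Run:
```python
import cv2,numpy as np
t=cv2.imread('pics/t0.png');s=cv2.imread('pics/s0.png')
cv2.imwrite('pics/t0c.png',cv2.resize(t[140:330,80:480],None,fx=2,fy=2,interpolation=cv2.INTER_CUBIC))
cv2.imwrite('pics/s0c.png',cv2.resize(s[150:370,150:430],None,fx=2.7,fy=2.7,interpolation=cv2.INTER_CUBIC))
```

```text
(no output)
```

View pics/t0c.png

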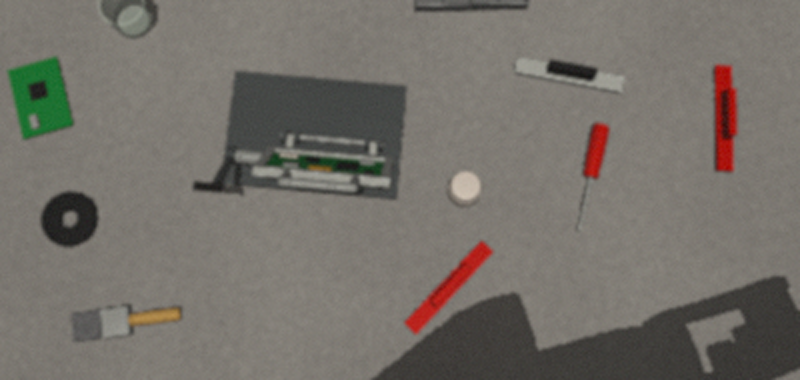

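View pics/s0c.png

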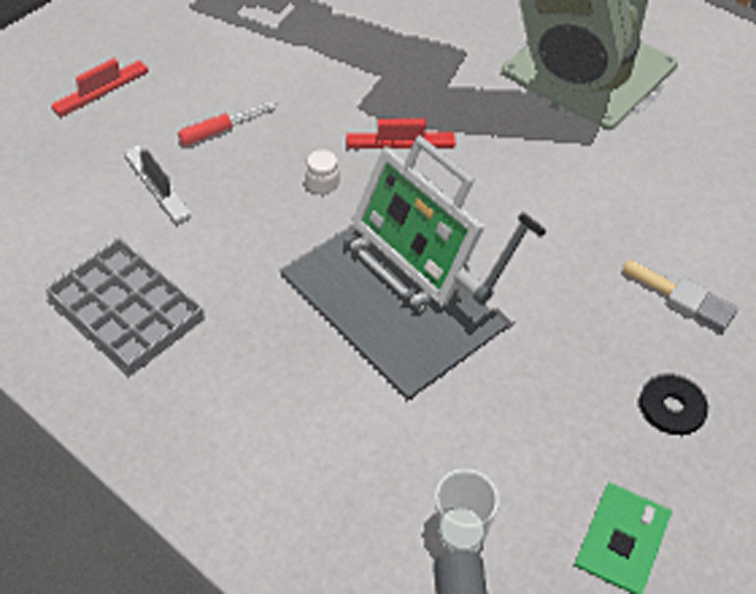

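The top view shows three candidates. The aluminium straightedge with a black rib is at about top px (365,177). The look-alikes are red: one at (442,199) and one at (305,282). I choose the silver one, at about (634,-334). The scene view confirms it's silver, at about (207,219).

Run:
```python
from h import *
np.set_printoptions(precision=1,suppress=True)
T=viewer.grab_frame("top");S=viewer.grab_frame("scene")
for f,p in((T,(367,176)),(S,(207,219))):
    for m in spotter.trace(f,"straightedge"):
        if abs(m["box"][0]-p[0])<15 and abs(m["box"][1]-p[1])<15:
            ys,xs=np.nonzero(m["mask"])
            P=np.array([atz(f,(x,y),12)[:2] for x,y in zip(xs,ys)],np.float32)
            r=cv2.minAreaRect(P);b=cv2.boxPoints(r);print(m["score"],"ctr",r,P.mean(0));break
g=cv2.cvtColor(T["pixels"],cv2.COLOR_RGB2GRAY).astype(float)
g=cv2.GaussianBlur(g,(0,0),1)
# far edge rows: steepest vertical gradient per column
pts=[]
for u in range(203,279,2):
    col=g[165:195,u];d=np.diff(col);i=d.argmin()
    o=0.5*(d[i-1]-d[i+1])/(d[i-1]-2*d[i]+d[i+1]) if 0<i<len(d)-1 else 0
    pts.append(atz(T,(u,165+i+.5+o),10)[:2])
pts=np.array(pts)
for _ in range(3):
    c=np.polyfit(pts[:,1],pts[:,0],1);e=abs(np.polyval(c,pts[:,1])-pts[:,0]);pts=pts[e<max(2,2*np.median(e))]
print("far edge x=",c,"yaw",np.degrees(-np.arctan(c[0])),len(pts),"x at y=48",np.polyval(c,48))
for u,v in((197.5,176),(283,182.5),(278.5,239)):print(atz(T,(u,v),10))
# right/left edge columns, rows between
for lo,hi,s in((185,210,1),(270,295,-1)):
    Q=[]
    for v in range(186,205,2):
        d=np.diff(g[v,lo:hi]);i=(s*d).argmin();Q.append(atz(T,(lo+i+.5,v),10)[:2])
    print(np.array(Q).T)
```

```text
0.89 ctr ((629.6884765625, -320.92071533203125), (161.17984008789062, 34.24402618408203), 74.94425964355469) [ 628.4 -321.6]
0.55 ctr ((630.502197265625, -318.8576965332031), (159.2037811279297, 27.719099044799805), 71.94214630126953) [ 629.1 -320.3]
far edge x= [  0.2 642.1] yaw -9.263151321755 38 x at y=48 649.947640057123
[666.6 169.8  10. ]
[628.8 -80.9  10. ]
[461.2 -55.4  10. ]
[[636.3 630.1 624.  618.2 612.1 606.  600.  594.1 588.1 582.1]
 [176.8 177.  177.2 180.3 180.5 180.7 180.9 184.1 184.3 184.5]]
[[618.2 612.1 606.  599.9 593.8 587.8 582.  575.9 569.9 563.9]
 [-78.7 -78.2 -77.7 -77.3 -76.8 -76.4 -73.  -72.6 -72.1 -71.7]]
```

Call:
{"name": "apply_moves", "arguments": {
  "delta_pos": [
    [0.33,0.16,0],
    [0.66,0.33,0],
    [1,0.5,0],
    [1,0.5,0]
  ],
  "rot": [
    [0,0,0.08],
    [0,0,0.16],
    [0,0,0.24],
    [0,0,0.24]
  ],
  "hand": [1,1,1,1]
}}

```text
time_s: 1.73
ee_pos: [283.7, -489.9, 214.0]
ee_rot: [180.0, -0.2, 37.1]
force: [0.0, 0.8, -0.2]
gripper_width: 91.5
gripper_force: 0.0
```

Call:
{"name": "apply_moves", "arguments": {
  "delta_pos": [
    [0.33,0.16,0],
    [0.66,0.33,0],
    [1,0.5,0],
    [1,0.5,0]
  ],
  "rot": [
    [0,0,0.08],
    [0,0,0.16],
    [0,0,0.24],
    [0,0,0.24]
  ],
  "hand": [1,1,1,1]
}}

```text
time_s: 2.07
ee_pos: [403.9, -430.0, 213.9]
ee_rot: [179.9, -0.1, 57.7]
force: [0.1, 0.3, 0.4]
gripper_width: 91.1
gripper_force: 0.0
```

Call:
{"name": "apply_moves", "arguments": {
  "delta_pos": [
    [0.33,0.16,0],
    [0.66,0.33,0],
    [1,0.5,0],
    [1,0.5,0]
  ],
  "rot": [
    [0,0,0.08],
    [0,0,0.16],
    [0,0,0.19],
    [0,0,0.19]
  ],
  "hand": [1,1,1,1]
}}

```text
time_s: 2.4
ee_pos: [523.8, -370.0, 213.5]
ee_rot: [179.9, -0.1, 73.9]
force: [0.4, -0.2, -0.2]
gripper_width: 91.0
gripper_force: 0.0
```

Call:
{"name": "apply_moves", "arguments": {
  "delta_pos": [
    [0.31,0.15,0],
    [0.62,0.3,0],
    [0.93,0.43,0],
    [0.93,0.43,0],
    [0.93,0.43,0]
  ],
  "rot": [
    [0,0,0],
    [0,0,0],
    [0,0,0],
    [0,0,0],
    [0,0,0]
  ],
  "hand": [1,1,1,1,1]
}}

```text
time_s: 2.82
ee_pos: [631.7, -320.5, 212.8]
ee_rot: [-179.9, 0.0, 73.7]
force: [-0.7, -0.6, -0.4]
gripper_width: 91.4
gripper_force: 0.0
```

```bash
cat >> h.py <<'E'
from scipy.spatial.transform import Rotation as Ro
def wrist():
    s=env.state(); f=viewer.grab_frame("wrist")
    M=np.array(f["mount"]); Rt=Ro.from_euler('xyz',s["ee_rot"],degrees=True).as_matrix()
    Rc=Rt@M[:3,:3]; c=Rt@M[:3,3]+s["ee_pos"]
    f["R"]=Rc.T; f["t"]=-Rc.T@c
    return f,s
def proj(f,X):
    p=np.array(f["camera_matrix"])@(f["R"]@np.array(X,float)+np.ravel(f["t"])); return p[:2]/p[2]
E
python3 - <<'E'
from h import *
np.set_printoptions(precision=1,suppress=True)
f,s=wrist(); save(f,"w1.png"); print(s["ee_pos"],s["ee_rot"])
for m in spotter.trace(f,"straightedge"):
    ys,xs=np.nonzero(m["mask"]);print(m["score"],m["box"])
    P=np.array([atz(f,(x,y),12)[:2] for x,y in zip(xs,ys)],np.float32);print(cv2.minAreaRect(P))
for l in spotter.landmark_of(f,"straightedge"): print(l["score"],l["position"],atz(f,l["position"],0))
E
```

```text
[ 631.7 -320.5  212.8] [-179.9    0.    73.7]
0.8 [272.8, 181.5, 28.3, 159.4]
((626.5213623046875, -319.83001708984375), (159.9017791748047, 24.715255737304688), 74.24288940429688)
0.94 [273.0, 185.0] [ 624.8 -322.1    0. ]
```

View pics/w1.png

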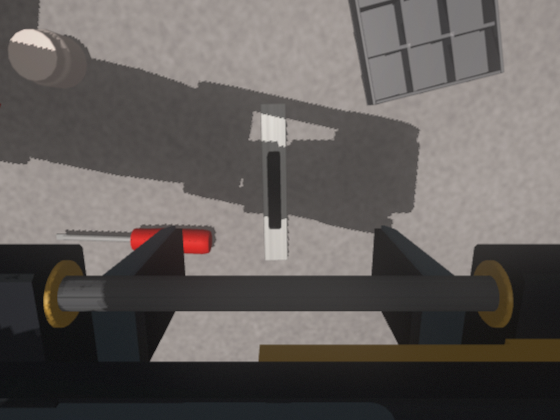

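The wrist view shows the silver bar with the black rib at px (273,185). It measures 160 x 24.7 mm, which matches the straightedge, so I'll descend on it.

Call:
{"name": "apply_moves", "arguments": {
  "delta_pos": [
    [-0.04,0.007,-0.3],
    [-0.04,0.007,-0.6],
    [-0.04,0.007,-0.9],
    [-0.04,0.007,-0.9]
  ],
  "rot": [
    [0,0,0],
    [0,0,0],
    [0,0,0.005],
    [0,0,0.005]
  ],
  "hand": [0.6,0.6,0.6,0.6],
  "newtons": 15
}}

```text
time_s: 3.3
ee_pos: [620.1, -319.0, 98.6]
ee_rot: [-179.2, -0.2, 74.0]
force: [-0.4, 0.5, -1.6]
gripper_width: 67.3
gripper_force: 0.0
```

Call:
{"name": "apply_moves", "arguments": {
  "delta_pos": [
    [0,0,-0.25],
    [0,0,-0.5],
    [0,0,-0.7],
    [0,0,-0.74],
    [0,0,-0.74]
  ],
  "rot": [
    [0,0,0],
    [0,0,0],
    [0,0,0],
    [0,0,0],
    [0,0,0]
  ],
  "hand": [0.6,0.6,0.6,0.6,0.6]
}}

```text
time_s: 3.72
ee_pos: [625.2, -320.7, 17.2]
ee_rot: [-179.9, -0.0, 74.0]
force: [0.3, 0.1, 0.4]
gripper_width: 54.8
gripper_force: 0.0
```

Call:
{"name": "apply_moves", "arguments": {
  "delta_pos": [
    [0,0,0],
    [0,0,0],
    [0,0,0],
    [0,0,0],
    [0,0,0],
    [0,0,0],
    [0,0,0]
  ],
  "rot": [
    [0,0,0],
    [0,0,0],
    [0,0,0],
    [0,0,0],
    [0,0,0],
    [0,0,0],
    [0,0,0]
  ],
  "hand": [0,0,0,0,0,0,0],
  "newtons": 20
}}

```text
time_s: 4.3
ee_pos: [626.6, -320.2, 17.6]
ee_rot: [179.9, 0.0, 74.1]
force: [0.4, -0.0, 6.7]
gripper_width: 11.5
gripper_force: 20.0
```

Call:
{"name": "apply_moves", "arguments": {
  "delta_pos": [
    [0,0,0.3],
    [0,0,0.6],
    [0.05,0.1,0.9],
    [0.2,0.4,1],
    [0.35,0.7,1],
    [0.5,1,1]
  ],
  "rot": [
    [0,0,0],
    [0,0,0],
    [0,0,0.02],
    [0,0,0.04],
    [0,0,0.06],
    [0,0,0.087]
  ],
  "hand": [0,0,0,0,0,0]
}}

```text
time_s: 4.8
ee_pos: [686.8, -199.3, 138.6]
ee_rot: [179.9, 0.0, 81.6]
force: [0.2, 0.5, -2.5]
gripper_width: 12.2
gripper_force: 20.0
```

Call:
{"name": "apply_moves", "arguments": {
  "delta_pos": [
    [0.1,0.33,0],
    [0.15,0.66,0],
    [0.15,1,0]
  ],
  "rot": [
    [0,0,0],
    [0,0,0],
    [0,0,0]
  ],
  "hand": [0,0,0]
}}

```text
time_s: 5.05
ee_pos: [704.8, -78.1, 135.9]
ee_rot: [-180.0, -0.0, 81.6]
force: [0.7, 0.1, -2.6]
gripper_width: 11.8
gripper_force: 20.0
```

Call:
{"name": "apply_moves", "arguments": {
  "delta_pos": [
    [0,0.33,0],
    [0,0.66,0],
    [0,0.96,0],
    [0,0.96,0],
    [0,0.96,0],
    [0,0.96,0]
  ],
  "rot": [
    [0,0,0],
    [0,0,0],
    [0,0,0],
    [0,0,0],
    [0,0,0],
    [0,0,0]
  ],
  "hand": [0,0,0,0,0,0]
}}

```text
time_s: 5.55
ee_pos: [703.7, 34.9, 136.4]
ee_rot: [-179.9, 0.1, 81.6]
force: [-0.4, -0.5, -1.9]
gripper_width: 11.9
gripper_force: 20.0
```

Run:
```python
from h import *
np.set_printoptions(precision=1,suppress=True)
f,s=wrist(); save(f,"w2.png"); print(s["ee_pos"],s["ee_rot"])
for q in("stand_edge","straightedge"):
    for l in spotter.landmark_of(f,q): print(q,l["score"],l["position"],atz(f,l["position"],10))
f2=viewer.grab_frame("top");save(f2,"t2.png")
for q in("stand_edge","straightedge"):
    for l in spotter.landmark_of(f2,q): print(q,l["score"],l["position"],atz(f2,l["position"],10))
```

```text
[703.7  34.9 136.4] [-179.9    0.1   81.6]
stand_edge 0.72 [207.9, 197.9] [647.1  45.9  10. ]
straightedge 0.56 [271.7, 249.0] [691.8  -5.2  10. ]
stand_edge 0.62 [313.0, 235.1] [ 465.5 -155.2   10. ]
stand_edge 0.51 [374.2, 230.6] [ 466.2 -332.4   10. ]
straightedge 0.77 [303.1, 283.1] [ 330.9 -115.2   10. ]
straightedge 0.7 [440.5, 197.8] [ 549.6 -537.5   10. ]
```

View pics/w2.png

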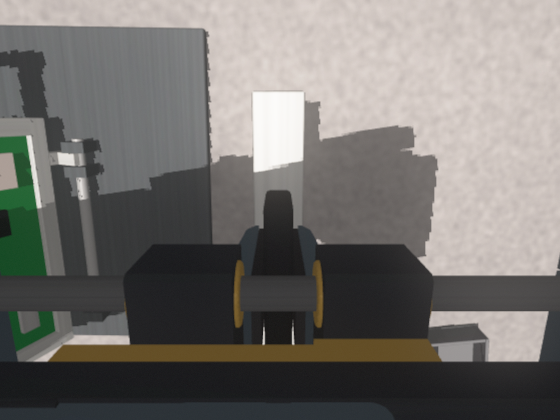

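The plate's far edge runs at about px (206,30) to (211,240). The held bar is at columns 253–303 and nearly parallel to it. Next I fit both.

Run:
```python
from h import *
np.set_printoptions(precision=2,suppress=True)
f,s=wrist(); g=cv2.GaussianBlur(cv2.cvtColor(f["pixels"],cv2.COLOR_RGB2GRAY).astype(float),(0,0),1)
def edge(rows,lo,hi,z,sg):
    P=[]
    for v in rows:
        d=sg*np.diff(g[v,lo:hi]);i=d.argmax();P.append([lo+i+.5,v,*atz(f,(lo+i+.5,v),z)[:2]])
    P=np.array(P)
    for _ in range(4):
        c=np.polyfit(P[:,3],P[:,2],1);e=abs(np.polyval(c,P[:,3])-P[:,2]);k=e<max(.6,2*np.median(e));P=P[k]
    return c,P,e.max()
c,P,e=edge(range(38,150,2),198,222,10,1); print("plate",c,"yaw",np.degrees(-np.arctan(c[0])),len(P),e,P[[0,-1]])
corner=atz(f,(206.5,29),10);print("corner",corner)
u=np.array([c[0],1.]);u/=np.linalg.norm(u);y0=corner[1];C=np.array([np.polyval(c,y0),y0])
E=C-127.5*u;print("edge mid",E)
zb=s["ee_pos"][2]-17+12
for lo,hi,sg in((243,262,1),(294,312,-1)):
    b,Pb,e=edge(range(100,150,2),lo,hi,zb,sg);print("bar",b,"yaw",np.degrees(-np.arctan(b[0])),len(Pb),e,np.polyval(b,s["ee_pos"][1]))
end=atz(f,(278,92),zb);print("bar end",end, s["ee_pos"],s["ee_rot"])
n=np.array([u[1],-u[0]]);print("n",n,"target 12",E+12*n)
```

```text
plate [  0.16 642.67] yaw -9.280813498062209 47 0.7286365561017192 [[205.5   40.   668.96 161.9 ]
 [208.5  148.   655.94  84.31]]
corner [671.14 169.09  10.  ]
edge mid [649.74  43.26]
bar [  0.14 688.49] yaw -7.704606447221841 25 0.23049391433073652 693.0708133297329
bar [  0.15 710.36] yaw -8.498284293542282 25 0.2551070270744731 715.4117327570854
bar end [715.4  112.07 132.13] [704.18  33.83 137.13] [180.     0.01  81.48]
n [ 0.99 -0.16] target 12 [661.59  41.33]
```

Call:
{"name": "apply_moves", "arguments": {
  "delta_pos": [
    [-0.15,0.03,-0.2],
    [-0.28,0.05,-0.5],
    [-0.28,0.05,-0.8],
    [-0.28,0.05,-0.94],
    [-0.28,0.05,-0.97],
    [-0.28,0.05,-0.97],
    [-0.28,0.05,-0.97]
  ],
  "rot": [
    [0,0,-0.01],
    [0,0,-0.01],
    [0,0,-0.01],
    [0,0,-0.01],
    [0,0,-0.01],
    [0,0,-0.01],
    [0,0,-0.01]
  ],
  "hand": [0,0,0,0,0,0,0]
}}

```text
time_s: 6.48
ee_pos: [671.8, 40.9, 22.0]
ee_rot: [179.9, -0.0, 80.7]
force: [0.8, 0.4, -2.9]
gripper_width: 11.8
gripper_force: 20.0
```

Call:
{"name": "apply_moves", "arguments": {
  "delta_pos": [
    [0,0,-0.015],
    [0,0,-0.025],
    [0,0,-0.03],
    [0,0,-0.03]
  ],
  "rot": [
    [0,0,0],
    [0,0,0],
    [0,0,0],
    [0,0,0]
  ],
  "hand": [0,0,0,0]
}}

```text
time_s: 6.82
ee_pos: [670.8, 41.2, 17.7]
ee_rot: [179.9, -0.0, 80.7]
force: [0.3, 0.3, -2.2]
gripper_width: 12.1
gripper_force: 20.0
```

Call:
{"name": "apply_moves", "arguments": {
  "delta_pos": [
    [-0.01,0.002,0],
    [-0.02,0.003,0],
    [-0.03,0.005,0],
    [-0.04,0.006,0],
    [-0.05,0.008,0],
    [-0.05,0.008,0]
  ],
  "rot": [
    [0,0,0],
    [0,0,0],
    [0,0,0],
    [0,0,0],
    [0,0,0],
    [0,0,0]
  ],
  "hand": [0,0,0,0,0,0]
}}

```text
time_s: 7.32
ee_pos: [664.4, 42.2, 17.4]
ee_rot: [180.0, 0.0, 80.7]
force: [-0.6, 0.4, -1.7]
gripper_width: 11.8
gripper_force: 20.0
```

Call:
{"name": "apply_moves", "arguments": {
  "delta_pos": [
    [-0.008,0.001,-0.005],
    [-0.016,0.002,-0.01],
    [-0.016,0.002,-0.01]
  ],
  "rot": [
    [0,0,0],
    [0,0,0],
    [0,0,0]
  ],
  "hand": [0,0,0]
}}

```text
time_s: 7.57
ee_pos: [664.2, 42.2, 17.3]
ee_rot: [179.8, -0.0, 80.7]
force: [2.4, -1.0, 3.7]
gripper_width: 11.9
gripper_force: 20.0
```

Call:
{"name": "apply_moves", "arguments": {
  "delta_pos": [
    [-0.008,0.001,0],
    [-0.016,0.002,0],
    [-0.016,0.002,0]
  ],
  "rot": [
    [0,0,0],
    [0,0,0],
    [0,0,0]
  ],
  "hand": [0,0,0]
}}

```text
time_s: 7.82
ee_pos: [662.4, 42.5, 17.3]
ee_rot: [179.7, -0.0, 80.7]
force: [3.5, 0.2, 5.7]
gripper_width: 11.8
gripper_force: 20.0
```

Call:
{"name": "apply_moves", "arguments": {
  "delta_pos": [
    [-0.008,0.001,0],
    [-0.016,0.002,0],
    [-0.016,0.002,0]
  ],
  "rot": [
    [0,0,0],
    [0,0,0],
    [0,0,0]
  ],
  "hand": [0,0,0]
}}

```text
time_s: 8.07
ee_pos: [660.5, 42.8, 17.3]
ee_rot: [179.7, -0.0, 80.7]
force: [3.1, -0.9, 5.0]
gripper_width: 11.9
gripper_force: 20.0
```

Call:
{"name": "apply_moves", "arguments": {
  "delta_pos": [
    [-0.008,0.001,0.002],
    [-0.016,0.002,0.004],
    [-0.016,0.002,0.004]
  ],
  "rot": [
    [0,0,0],
    [0,0,0],
    [0,0,0]
  ],
  "hand": [0,0,0]
}}

```text
time_s: 8.32
ee_pos: [660.1, 42.9, 17.3]
ee_rot: [179.6, -0.1, 80.7]
force: [7.5, -0.5, 1.8]
gripper_width: 11.8
gripper_force: 20.0
```

Call:
{"name": "apply_moves", "arguments": {
  "delta_pos": [
    [0.009,-0.001,0],
    [0.009,-0.001,0],
    [0.009,-0.001,0],
    [0.009,-0.001,0],
    [0.009,-0.001,0],
    [0.009,-0.001,0]
  ],
  "rot": [
    [0,0,0],
    [0,0,0],
    [0,0,0],
    [0,0,0],
    [0,0,0],
    [0,0,0]
  ],
  "hand": [0,0,0.4,0.4,0.4,0.4]
}}

```text
time_s: 8.82
ee_pos: [656.2, 43.0, 15.4]
ee_rot: [-179.8, 0.0, 80.7]
force: [0.1, -0.3, 0.2]
gripper_width: 35.0
gripper_force: 0.0
```

Call:
{"name": "apply_moves", "arguments": {
  "delta_pos": [
    [0,0,0.3],
    [0,0,0.6],
    [0,0,0.95],
    [0,0,0.95],
    [0,0,0.95]
  ],
  "rot": [
    [0,0,0],
    [0,0,0],
    [0,0,0],
    [0,0,0],
    [0,0,0]
  ],
  "hand": [0.4,0.4,0.4,0.4,0.4]
}}

```text
time_s: 9.23
ee_pos: [659.0, 43.1, 133.3]
ee_rot: [179.7, -0.1, 80.7]
force: [-0.9, 0.3, -0.2]
gripper_width: 36.7
gripper_force: 0.0
```

Run:
```python
from h import *
np.set_printoptions(precision=2,suppress=True)
f,s=wrist(); save(f,"w3.png")
print(s["ee_pos"],s["force"])
for m in spotter.trace(f,"straightedge"):
    ys,xs=np.nonzero(m["mask"]);P=np.array([atz(f,(x,y),12)[:2] for x,y in zip(xs,ys)],np.float32);print(m["score"],m["box"],cv2.minAreaRect(P))
```

```text
[659.02  43.13 133.3 ] [-0.9   0.35 -0.22]
0.66 [276.8, 188.8, 32.5, 174.4] ((660.9108276367188, 52.5460205078125), (140.4024200439453, 23.764089584350586), 80.74732208251953)
```

View pics/w3.png

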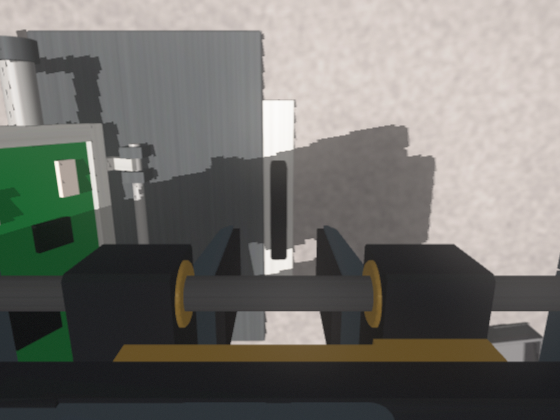

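The bar lies flush with the plate's edge. Both are at about column 263, its yaw is -9.25° against the plate's -9.28°, and its end offset is about right. Next I go over the frame to behind the kickstand tip.

Call:
{"name": "apply_moves", "arguments": {
  "delta_pos": [
    [0,0,0.33],
    [0,0,0.66],
    [-0.1,0.1,0.9],
    [-0.4,0.3,0.9],
    [-0.7,0.5,0.9],
    [-1,0.63,0.9]
  ],
  "rot": [
    [0,0,0],
    [0,0,0],
    [0,0,0],
    [0,0,0],
    [0,0,0],
    [0,0,0]
  ],
  "hand": [0,0,0,0,0,0],
  "newtons": 15
}}

```text
time_s: 9.83
ee_pos: [536.7, 119.3, 236.2]
ee_rot: [-179.8, 0.0, 80.7]
force: [0.1, 1.4, 0.7]
gripper_width: 0.8
gripper_force: 0.0
```

Call:
{"name": "apply_moves", "arguments": {
  "delta_pos": [
    [-0.3,0.2,0],
    [-0.6,0.4,0],
    [-0.9,0.63,0],
    [-0.9,0.63,0],
    [-0.9,0.63,0]
  ],
  "rot": [
    [0,0,0],
    [0,0,0],
    [0,0,0],
    [0,0,0],
    [0,0,0]
  ],
  "hand": [0,0,0,0,0]
}}

```text
time_s: 10.25
ee_pos: [427.9, 194.6, 237.0]
ee_rot: [-179.8, 0.1, 80.9]
force: [-0.3, -1.2, -0.6]
gripper_width: 0.4
gripper_force: 0.0
```

Run:
```python
from h import *
np.set_printoptions(precision=1,suppress=True)
f,s=wrist(); save(f,"w4.png"); print(s["ee_pos"],s["ee_rot"],s["gripper_width"])
T=viewer.grab_frame("top");S=viewer.grab_frame("scene")
for n,g in(("W",f),("T",T),("S",S)):
    print(n,"pred",proj(g,[466.5,185.1,161.7]))
    for l in spotter.landmark_of(g,"kick_tip")[:2]: print(l["score"],l["position"],atz(g,l["position"],161))
```

```text
[427.9 194.6 237. ] [-179.8    0.1   80.9] 0.4013595176573093
W pred [337.1 223. ]
0.94 [337.5, 222.8] [466.8 185.  161. ]
T pred [185.  233.3]
0.43 [183.7, 233.3] [466.9 188.5 161. ]
S pred [345.9 232.4]
0.46 [346.7, 234.2] [470.5 191.2 161. ]
```

View pics/w4.png

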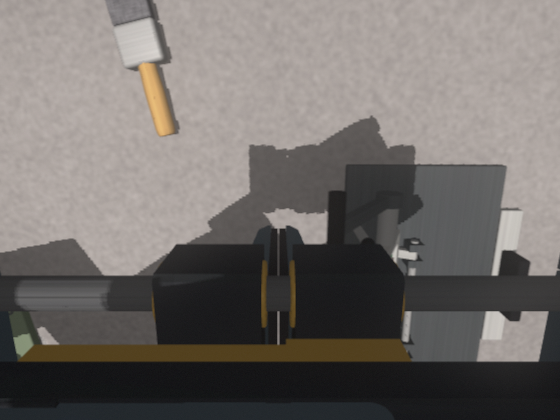

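The prediction matches the detection: the kick tip shows at px (337,223). I descend behind it and push.

Call:
{"name": "apply_moves", "arguments": {
  "delta_pos": [
    [0,0,-0.3],
    [0,0,-0.6],
    [0,0,-0.77],
    [0,0,-0.77]
  ],
  "rot": [
    [0,0,0],
    [0,0,0],
    [0,0,0],
    [0,0,0]
  ],
  "hand": [0,0,0,0]
}}

```text
time_s: 10.88
ee_pos: [428.2, 191.9, 141.7]
ee_rot: [-179.5, 0.3, 80.6]
force: [-1.4, -1.0, -0.3]
gripper_width: 0.4
gripper_force: 0.0
```

Call:
{"name": "apply_moves", "arguments": {
  "delta_pos": [
    [0.08,-0.013,0],
    [0.16,-0.026,0],
    [0.24,-0.04,0],
    [0.32,-0.052,0],
    [0.4,-0.065,0],
    [0.48,-0.078,0],
    [0.56,-0.09,0],
    [0.64,-0.104,0],
    [0.72,-0.117,0],
    [0.78,-0.127,0]
  ],
  "rot": [
    [0,0,0],
    [0,0,0],
    [0,0,0],
    [0,0,0],
    [0,0,0],
    [0,0,0],
    [0,0,0],
    [0,0,0],
    [0,0,0],
    [0,0,0]
  ],
  "hand": [0,0,0,0,0,0,0,0,0,0]
}}

```text
time_s: 11.72
ee_pos: [525.6, 178.4, 146.0]
ee_rot: [180.0, -0.0, 80.7]
force: [-0.2, 0.1, 0.1]
gripper_width: 0.2
gripper_force: 0.0
```

Call:
{"name": "apply_moves", "arguments": {
  "delta_pos": [
    [0.04,-0.007,0],
    [0.08,-0.013,0],
    [0.12,-0.02,0],
    [0.16,-0.026,0],
    [0.16,-0.026,0],
    [0.16,-0.026,0],
    [0.16,-0.026,0],
    [0.16,-0.026,0],
    [0.16,-0.026,0]
  ],
  "rot": [
    [0,0,0],
    [0,0,0],
    [0,0,0],
    [0,0,0],
    [0,0,0],
    [0,0,0],
    [0,0,0],
    [0,0,0],
    [0,0,0]
  ],
  "hand": [0,0,0,0,0,0,0,0,0]
}}

```text
time_s: 12.47
ee_pos: [543.1, 175.5, 146.1]
ee_rot: [-180.0, 0.0, 80.7]
force: [-0.4, -0.4, -0.9]
gripper_width: 0.6
gripper_force: 0.0
```

Run:
```python
from h import *
np.set_printoptions(precision=1,suppress=True)
f,s=wrist(); print(s["ee_pos"],s["ee_rot"],s["force"])
S=viewer.grab_frame("scene");T=viewer.grab_frame("top")
for n,g in(("W",f),("T",T),("S",S)):
  for q in("kick_tip","handle"):
    for l in spotter.landmark_of(g,q)[:2]: print(n,q,l["score"],l["position"])
p=S["pixels"][150:370,150:430,::-1];cv2.imwrite("pics/s5.png",cv2.resize(p,None,fx=2.7,fy=2.7,interpolation=cv2.INTER_CUBIC))
```

```text
[543.1 175.5 146.1] [-180.     0.    80.7] [-0.4 -0.4 -0.9]
W kick_tip 0.89 [400.7, 211.6]
T kick_tip 0.53 [199.2, 182.7]
T handle 0.9 [235.6, 232.6]
T handle 0.27 [240.7, 179.1]
S kick_tip 0.51 [306.1, 283.1]
S handle 0.87 [314.8, 207.6]
```

View pics/s5.png

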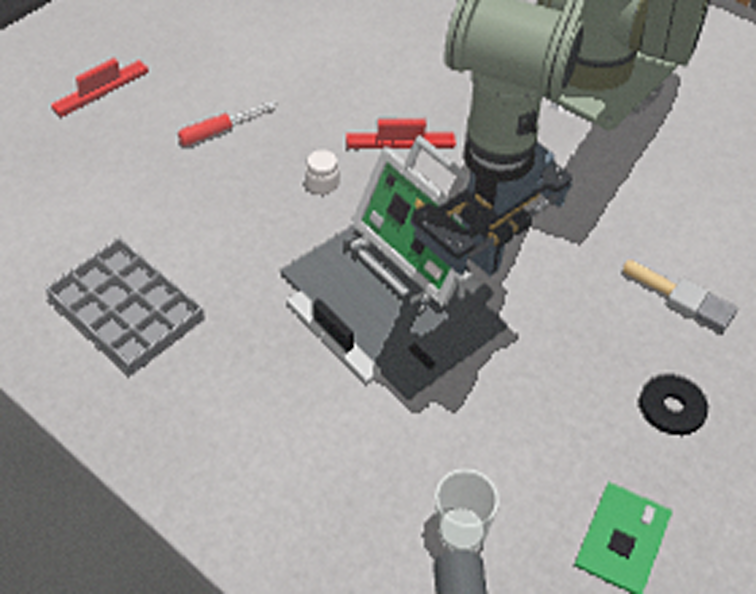

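The kickstand has fallen down past the frame and the frame still leans; its tip is at scene px (306,283). Next I go over the frame to the handle with a matching tilt.

Call:
{"name": "apply_moves", "arguments": {
  "delta_pos": [
    [0,0,0.33],
    [0,0,0.66],
    [-0.1,-0.1,0.9],
    [-0.35,-0.35,0.9],
    [-0.43,-0.6,0.9],
    [-0.43,-0.6,0.9]
  ],
  "rot": [
    [0,0,0],
    [0,0,0],
    [0,0,0],
    [0,0,0],
    [0,0,0],
    [0,0,0]
  ],
  "hand": [0,0,0.3,0.6,0.6,0.6],
  "newtons": 30
}}

```text
time_s: 13.42
ee_pos: [489.4, 99.8, 255.1]
ee_rot: [180.0, 0.1, 80.6]
force: [-0.0, -0.0, 0.4]
gripper_width: 24.5
gripper_force: 0.0
```

Call:
{"name": "apply_moves", "arguments": {
  "delta_pos": [
    [-0.12,-0.12,0],
    [-0.25,-0.25,0],
    [-0.35,-0.35,0],
    [-0.43,-0.45,0],
    [-0.43,-0.45,0],
    [-0.43,-0.45,0]
  ],
  "rot": [
    [-0.012,-0.074,0],
    [-0.024,-0.148,0],
    [-0.036,-0.222,0],
    [-0.048,-0.296,0],
    [-0.048,-0.296,0],
    [-0.048,-0.296,0]
  ],
  "hand": [0.6,0.6,0.6,0.6,0.6,0.6]
}}

```text
time_s: 13.92
ee_pos: [437.8, 49.3, 253.2]
ee_rot: [154.3, -0.0, 80.7]
force: [1.2, 0.1, 0.6]
gripper_width: 54.7
gripper_force: 0.0
```

Run:
```python
from h import *
np.set_printoptions(precision=1,suppress=True)
f,s=wrist(); save(f,"w6.png");print(s["ee_pos"],s["ee_rot"],s["time_s"]); print("tool z",Ro.from_euler('xyz',s["ee_rot"],degrees=True).as_matrix()[:,2])
S=viewer.grab_frame("scene");T=viewer.grab_frame("top")
for q,X in(("handle",[457.9,46.6,170.9]),("kick_tip",[633.5,157.8,46])):
  for n,g in(("W",f),("T",T),("S",S)):
    print(n,q,"pred",proj(g,X),[(l["score"],l["position"],atz(g,l["position"],X[2])) for l in spotter.landmark_of(g,q)[:1]])
```

```text
[437.8  49.3 253.2] [154.3  -0.   80.7] 13.9167
tool z [ 0.4 -0.1 -0.9]
W handle pred [253.9 214.8] [(0.88, [249.9, 212.0], array([455.4,  49.4, 170.9]))]
T handle pred [239.1 232.1] [(0.56, [238.3, 231.2], array([460.5,  48.4, 170.9]))]
S handle pred [313.7 208.9] [(0.94, [314.3, 207.6], array([451.8,  44.4, 170.9]))]
W kick_tip pred [342.4  46.4] [(0.73, [340.2, 46.9], array([630.6, 157.6,  46. ]))]
T kick_tip pred [200.1 182.9] [(0.48, [196.9, 186.0], array([625.1, 167.4,  46. ]))]
S kick_tip pred [305.2 281.1] [(0.66, [306.7, 281.5], array([631.6, 162.6,  46. ]))]
```

View pics/w6.png

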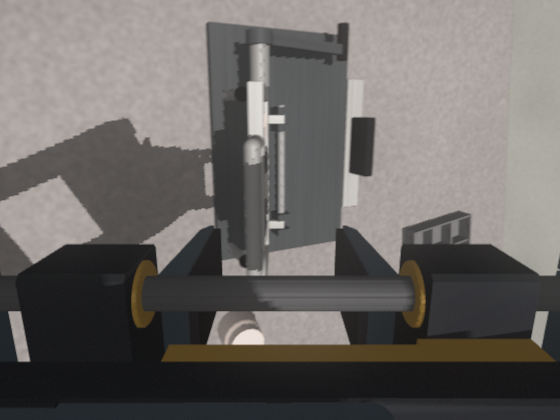

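The wrist view shows the handle bow at px (255,150–265) between the fingers, and the kickstand down. I approach along the frame plane.

Call:
{"name": "apply_moves", "arguments": {
  "delta_pos": [
    [0.01,0,-0.2],
    [0.01,0,-0.38],
    [0.08,-0.01,-0.53],
    [0.15,-0.02,-0.68],
    [0.22,-0.033,-0.83],
    [0.22,-0.033,-0.83],
    [0.22,-0.033,-0.83]
  ],
  "rot": [
    [0,0,0],
    [0,0,0],
    [0,0,0],
    [0,0,0],
    [0,0,0],
    [0,0,0],
    [0,0,0]
  ],
  "hand": [0.6,0.6,0.6,0.6,0.6,0.6,0.6]
}}

```text
time_s: 14.95
ee_pos: [466.4, 45.4, 153.7]
ee_rot: [154.4, 0.0, 80.7]
force: [0.3, -0.5, 0.1]
gripper_width: 54.9
gripper_force: 0.0
```

Call:
{"name": "apply_moves", "arguments": {
  "delta_pos": [
    [0,0,0],
    [0,0,0],
    [0,0,0],
    [0,0,0],
    [0,0,0],
    [0,0,0],
    [0,0,0],
    [0,0,0]
  ],
  "rot": [
    [0,0,0],
    [0,0,0],
    [0,0,0],
    [0,0,0],
    [0,0,0],
    [0,0,0],
    [0,0,0],
    [0,0,0]
  ],
  "hand": [0.3,0,0,0,0,0,0,0],
  "newtons": 30
}}

```text
time_s: 15.62
ee_pos: [466.0, 45.5, 154.4]
ee_rot: [154.3, -0.0, 80.7]
force: [-3.9, 1.6, 2.5]
gripper_width: 11.5
gripper_force: 30.0
```

Call:
{"name": "apply_moves", "arguments": {
  "delta_pos": [
    [0.042,-0.007,0.026],
    [0.084,-0.014,0.051],
    [0.17,-0.028,0.094],
    [0.261,-0.043,0.132],
    [0.354,-0.058,0.163],
    [0.448,-0.073,0.186],
    [0.5,-0.081,0.195],
    [0.544,-0.089,0.202],
    [0.544,-0.089,0.202],
    [0.544,-0.089,0.202]
  ],
  "rot": [
    [0.004,0.025,0],
    [0.008,0.049,0],
    [0.016,0.099,0],
    [0.024,0.148,0],
    [0.032,0.197,0],
    [0.04,0.247,0],
    [0.044,0.272,0],
    [0.048,0.296,0],
    [0.048,0.296,0],
    [0.048,0.296,0]
  ],
  "hand": [0,0,0,0,0,0,0,0,0,0]
}}

```text
time_s: 16.45
ee_pos: [532.1, 34.7, 178.2]
ee_rot: [-180.0, 0.0, 80.7]
force: [-0.2, 0.3, -0.6]
gripper_width: 11.6
gripper_force: 30.0
```

Call:
{"name": "apply_moves", "arguments": {
  "delta_pos": [
    [0,0,0],
    [0,0,0],
    [0,0,0],
    [0,0,0],
    [0,0,0],
    [0,0,0]
  ],
  "rot": [
    [0,0,0],
    [0,0,0],
    [0,0,0],
    [0,0,0],
    [0,0,0],
    [0,0,0]
  ],
  "hand": [0,0,0,0,0,0]
}}

```text
time_s: 16.95
ee_pos: [531.2, 34.9, 178.1]
ee_rot: [-179.9, 0.0, 80.7]
force: [0.2, 0.6, -6.6]
gripper_width: 11.0
gripper_force: 30.0
```

Run:
```python
from h import *
np.set_printoptions(precision=1,suppress=True)
f,s=wrist();print(s["ee_pos"],s["ee_rot"],s["time_s"],s["force"],s["gripper_width"],s["qvel"])
S=viewer.grab_frame("scene");T=viewer.grab_frame("top")
# upright kick tip: stand (-20+110 sin2.25, 138, 22+64+110 cos 2.25)
O=np.array([550.8,31.5]);n=np.array([.987,-.161]);u=np.array([.161,.987])
def W(x,y,z): return [*(O+x*n+y*u),z]
for q,X in(("handle",W(-20,0,197)),("kick_tip",W(-20+110*np.sin(2.25),138,86+110*np.cos(2.25))),("kick_pivot",W(-20,132,86)),("straightedge",W(107,27.5,0))):
  for m,g in(("W",f),("T",T),("S",S)):
    print(m,q,"pred",proj(g,X),[(l["score"],l["position"]) for l in spotter.landmark_of(g,q)[:3]])
p=S["pixels"][150:370,150:430,::-1];cv2.imwrite("pics/s7.png",cv2.resize(p,None,fx=2.7,fy=2.7,interpolation=cv2.INTER_CUBIC))
```

```text
[531.2  34.9 178.1] [-179.9    0.    80.7] 16.95 [ 0.2  0.6 -6.6] 10.981110285714273 [-0.1  0.1 -0.2  0.1  0.2  0.1]
W handle pred [278.7 278.2] [(0.61, [402.7, 158.5])]
T handle pred [241.5 201.4] []
S handle pred [297.5 213.5] [(0.7, [298.4, 212.2])]
W kick_tip pred [384.3  25.9] [(0.89, [383.1, 25.2])]
T kick_tip pred [201.8 184.4] []
S kick_tip pred [303.8 286.9] [(0.59, [305.0, 286.9])]
W kick_pivot pred [278.8  12.3] [(0.58, [274.7, 6.6])]
T kick_pivot pred [196.4 207.2] [(0.59, [197.9, 208.4])]
S kick_pivot pred [323.  259.6] [(0.73, [323.5, 260.6]), (0.46, [399.4, 297.2])]
W straightedge pred [415.6 159.7] [(0.95, [411.1, 158.8])]
T straightedge pred [241.2 175.9] [(0.71, [302.0, 284.2]), (0.66, [441.0, 199.9])]
S straightedge pred [272.8 275.2] [(0.55, [271.4, 274.2])]
```

View pics/s7.png

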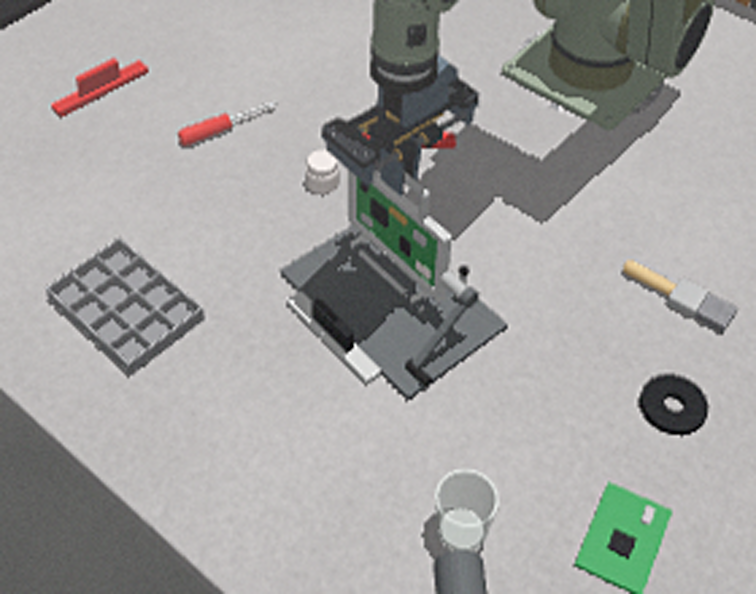

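The frame is upright in the grip, the kickstand is down on the plate (foot at about scene px (305,287)), the straightedge is flush, and the bystanders are untouched.

```bash
python3 -c "
from h import *
print(env.job_done())"
```

```text
the job is handed in; nothing more can be done
None
```

The job is handed in, but the hand-in call returned no verdict: the last pictures show the straightedge flush and released, the kickstand fully down, and the frame held upright by its handle.

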